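# Pack the service tray for a downlight repair

### The job

Pack the black service tray for a downlight repair: lay the LED driver, the short cross-head screwdriver and the long eight-way terminal strip each down flat inside the inset shaped for it (the screwdriver's handle in the wide cradle, its blade in the fork), and stand the spot lamp on its lens in the round cup, keeping it upright all the way. The short five-way terminal strip and the longer slotted screwdriver are not for this job: leave them lying where they are.

Things in the scene. Friction and masses are not known exactly. Their poses are not given: they have to be found in the camera images.
- driver_center (a point): LED driver to be packed: a flat white oblong box 40 (x) x 118 (y) x 26 mm high (z), lying on the desk, with a short thin lead at each end (202 mm over the leads). This point is the centre of the box, 13 mm above what it lies on; y runs along its length. Either way round will do. Grasp across the 40 mm side.
- cross_grip (a point): Cross-head screwdriver to be packed, the shorter of the two: 177 mm long, lying on the desk, handle 26 mm thick and 92 mm long. This point is the centre of the handle, 13 mm above what it lies on; y points from handle to blade: butt at y = -46 mm, handle end at +46, then a 7 mm thick blade at the same height to +130 mm. Balances near this point.
- spot_center (a point): Spot lamp to be packed: a white tapered reflector lamp with two pins on top, standing on its lens, 50 mm across at the foot, narrower above, body 52 mm high, 62 mm with the pins. This point is on its axis, 26 mm above what it stands on; z is up through the pins. Grasp it low, in the lower half, where it is widest.
- long_strip_center (a point): Eight-way terminal strip to be packed, the longer of the two: a white block strip 20 (x) x 84 (y) x 16 mm high. This point is its centre, 8 mm above what it lies on; y runs along it. Either way round will do.
- short_strip_center (a point): Five-way terminal strip that does not belong in the tray: the same 20 x 16 mm section but only 52 mm long (y). This point is its centre. Stays where it lies.
- slotted_grip (a point): Slotted screwdriver that does not belong in the tray, the longer of the two: 206 mm long, handle 26 mm thick and 100 mm long. This point is the centre of the handle; y runs from handle to blade: butt at y = -50 mm, blade tip at y = +153 mm. Stays where it lies.
- inset_driver_rest (a point): Grey inset in the black service tray (198 x 216 mm, outer wall 22 mm above the desk), in any of the tray's places of its size. 60 x 208 mm, takes the LED driver, centred: side ribs 10 mm high, 53 mm apart in x, at y = 35 to 57 and -57 to -35 mm; end stops at y = -67 and 67, notched for the leads; open in the middle for fingers. Point: middle of its floor, 14 mm above the desk; y along its length.
- inset_screwdriver_rest (a point): Grey inset in the black service tray (198 x 216 mm, outer wall 22 mm above the desk), in any of the tray's places of its size. 60 x 208 mm, takes the cross-head screwdriver, handle centre at y = -42 mm: cradle ribs 10 high, 42 apart in x, at y = -88 to -70 and -14 to 2; blade in a fork 20 wide, 16 high, at y = 62; end stops at y = -97, 97. Point: middle of its floor, 14 mm above the desk; y along its length.
- inset_spot_rest (a point): Grey inset in the black service tray (198 x 216 mm, outer wall 22 mm above the desk), in any of the tray's places of its size. 70 x 104 mm, takes the spot lamp, standing on its lens in the middle of a round cup of 65 mm inner diameter, 8 mm high, open towards +y and -y for the fingers. Point: middle of its floor, 14 mm above the desk; y along its length.
- inset_strip_rest (a point): Grey inset in the black service tray (198 x 216 mm, outer wall 22 mm above the desk), in any of the tray's places of its size. 70 x 104 mm, takes the long terminal strip, centred: ribs 8 mm high, 36 mm apart in x, at y = 29 to 43 and -43 to -29 mm; end stops at y = -48 and 48; open in the middle for fingers. Point: middle of its floor, 14 mm above the desk; y along its length.
Mind the look-alikes: they are no part of the job. Leave any blue, orange or pink look-alike of the part that bears spot_center alone.

How it is judged:
By the outcome, as a careful person would: the job done as asked, in the order asked, and still so for the second after the job is handed in, with the robot touching nothing.
It also fails if it takes over 104 s, if anything falls off the work surface, if the arm or the gripper's body presses on something with over 40 N, if the wrist force passes 120 N, or if a joint passes its speed limit or range.

### The arm

A 6-joint arm with a two-finger parallel gripper is mounted at the origin on a cart in front of the work surface, level with it; the furniture and walls round the work are solid. World frame = base frame: x ahead of the robot, y to its left, z up, the work surface at z = 0. Lengths are in m, angles in rad, forces in N, time in s.
With the tool pointing down it reaches from about 0.375 to 0.975 m from the base axis. Payload 3.8 kg.
Tool frame: the origin (TCP) lies midway between the tips of the shut fingers; the grasp point (between the pads) lies 19 mm behind it; z points along the fingers, y is the line along which they close (so a half turn about z gives the same grasp; the last joint's range is limited). The gripper opens to 85 mm and grips with 20 to 120 N. Pads are 22 mm wide; open, the fingers measure 114 mm over their backs; the gripper's body (76 mm by 85 mm) begins 54 mm behind the grasp point. The pads swing forward as they close: fully open they stand 13 mm farther back than shut.
Start: joints at [-1.189, 0.264, 1.604, -0, 1.274, -0.037], TCP at [0.274, -0.617, 0.231] pointing down, gripper open.
Joint ranges: [-2.63, 2.63], [-0.94, 2.18], [0.31, 2.57], [-1.31, 4.45], [0, 2.66], [-2.55, 2.55]. Speed limits (rad/s): [2.57, 2.57, 3.14, 3.14, 3.14, 3.14].

### API

Orientations are given as a rotation vector (axis times angle).
In Python, from workcell import sensors, viewer, job gives the robot as it stands.
- The arm moves only by the shell command python3 -m inch 'ROWS' [FORCE]. ROWS is JSON, one flat list of numbers, 7 for each row, row after row: the shift along the tool's x, y, z in mm, then the turn, a rotation vector about the tool's x, y, z in degrees, then the finger opening in mm, from 0 to 85.4. A call has exactly 8 rows; each row shifts and turns the commanded pose from where the row before left it, along the tool's axes as they then stand; what a row does not reach is not made up. A row lasts 1/10 s, in which the tool goes at most 50 mm and 8.59 degrees, less where a joint would pass 70% of its speed; a pose out of reach is approached as far as the arm can. A call is refused whole if a number of a shift passes 50 or a number of a turn 8.59, either way. A call with a gripper value outside its range is refused whole. The fingers move at their own pace and stop on an object; FORCE is the grip in N (left out, the last holds). Time passes only in rows, so rows that do not move let the fingers close, or fill a call up. It gives the time, the measured TCP pose, the force, the opening and the grip force at its end, in the units of the state.
- sensors.read_state(): the state, without advancing time (a new reading comes with each control period).
- viewer.read_camera(name): name is "scene" or "top" or "wrist"; returns the picture (480x640x3 uint8, red, green, blue); there is no depth.
- viewer.camera_params(name): a dict with "K" (3x3 intrinsics, pixels), "world_to_cam" (4x4, takes a point from world to camera coordinates). Camera axes: x right, y down, z forward; pixel columns grow to the right and rows downward; lengths in m; the calibration is good to about 2 mm. A picture is of the moment at which its call begins: read the wrist's pose just before it. camera_params takes no time and is no camera call; for the wrist camera it gives the pose at the moment of the call.
- job.finish_job(): hands the job in; it is judged then, once.
The state is a dict: "time": time; "q": joint angles; "joint_vel": joint speeds; "joint_torque": joint torques, N m; "tool_pos": TCP position; "tcp_rot": TCP orientation; "wrist_force": force on the tool from outside, world axes, zero at the start; "torque": the same for the moment, N m; "width": opening from 0.0 (shut) to 1.0 (fully open); "grip_force": force on a finger pad.
Only numpy, scipy, OpenCV 4.12 (cv2) and the standard library are available. Lean on these libraries where they do the work, as an engineer would, in place of code of your own. Each camera call takes 0.05 s, during which the arm holds its last target. There are 200 camera calls.

## Working session

There is one attempt and no reset: what is moved stays moved. The work goes in short steps, Python scripts to look and compute and a shell command to move; the robot and the scene stay as the last step left them, time stands still between calls to the robot, and variables do not carry over. Pictures are saved under pics/ and viewed, at most 14 in all, crops included, and the job is handed in when it is done.

```bash
mkdir -p pics; ls
python3 - <<'E'
from workcell import sensors, viewer
import cv2
for n in ("top","scene"):
    cv2.imwrite(f"pics/{n}0.png",viewer.read_camera(n)[:,:,::-1])
    p=viewer.camera_params(n);print(n,p["K"],p["world_to_cam"])
print(sensors.read_state())
E
```

```text
pics
top [[485.68334998   0.         315.18730616]
 [  0.         485.68334998 235.52735102]
 [  0.           0.           1.        ]] [[ 0.00432307 -0.99984267  0.01720309 -0.118578  ]
 [-0.99810633 -0.00536989 -0.06127736  0.52038083]
 [ 0.0613601  -0.01690561 -0.99797251  1.00136171]
 [ 0.          0.          0.          1.        ]]
scene [[547.16379938   0.         308.8239974 ]
 [  0.         547.16379938 234.27747541]
 [  0.           0.           1.        ]] [[-0.55943967 -0.82866943 -0.0182818   0.21211518]
 [-0.60619589  0.42408976 -0.67281083  0.40038735]
 [ 0.56529089 -0.36531472 -0.73958864  1.03479243]
 [ 0.          0.          0.          1.        ]]
{'time': 0.1, 'q': array([-1.18890519e+00,  2.64674626e-01,  1.60521282e+00, -2.61167333e-05,
        1.27367927e+00, -3.69038833e-02]), 'joint_vel': array([-0.00108223, -0.00162534, -0.00214053, -0.00065299,  0.00110366,
        0.00196506]), 'joint_torque': array([ 5.86460264e-04, -5.16706824e+01, -3.68590450e+01, -5.54731480e-05,
        6.27710469e-03, -1.32387635e-05]), 'tool_pos': array([ 0.27424503, -0.61607802,  0.23010195]), 'tcp_rot': array([-3.07106810e+00, -6.52653170e-01,  5.70507595e-04]), 'wrist_force': array([ 0.14909223,  0.0140886 , -0.18872824]), 'torque': array([-0.03448477,  0.0622471 ,  0.02275106]), 'grip_force': 0.0, 'width': 0.9997068929123488}
```

View pics/top0.png

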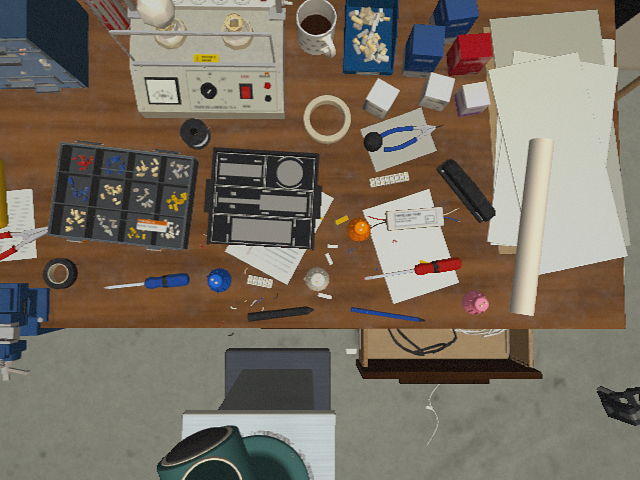

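View pics/scene0.png

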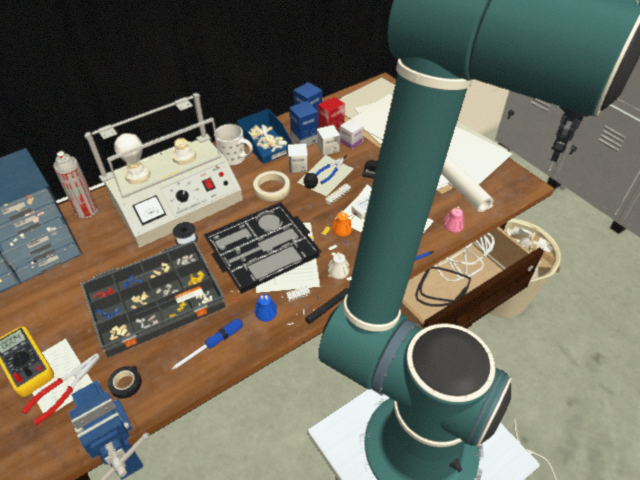

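The top view shows the tray at about (265,198). The driver is at (415,218), and the red screwdriver at (438,267) with its blade to the left. The blue screwdriver is at (165,282) and the white spot lamp at (317,280). The strips are at (390,180) and (260,281). I'll enlarge this area.

```bash
cat > h.py <<'E'
import numpy as np, cv2
from workcell import sensors, viewer
def ray(cam,uv,z,p=None):
    p=p or viewer.camera_params(cam);T=np.array(p["world_to_cam"]);K=np.array(p["K"])
    d=T[:3,:3].T@np.linalg.solve(K,[uv[0],uv[1],1.]);c=-T[:3,:3].T@T[:3,3]
    return c+d*(z-c[2])/d[2]
E
python3 - <<'E'
import cv2
im=cv2.imread("pics/top0.png")
c=im[140:305,200:340];d=im[160:310,340:480]
cv2.imwrite("pics/c1.png",cv2.resize(c,None,fx=5,fy=5,interpolation=cv2.INTER_CUBIC)[:, :][:825][:600*0+825][0:600])
cv2.imwrite("pics/c2.png",cv2.resize(im[150:300,330:500],None,fx=4,fy=4,interpolation=cv2.INTER_CUBIC))
cv2.imwrite("pics/c1.png",cv2.resize(im[145:295,200:340],None,fx=4,fy=4,interpolation=cv2.INTER_CUBIC))
E
```

```text
(no output)
```

View pics/c1.png

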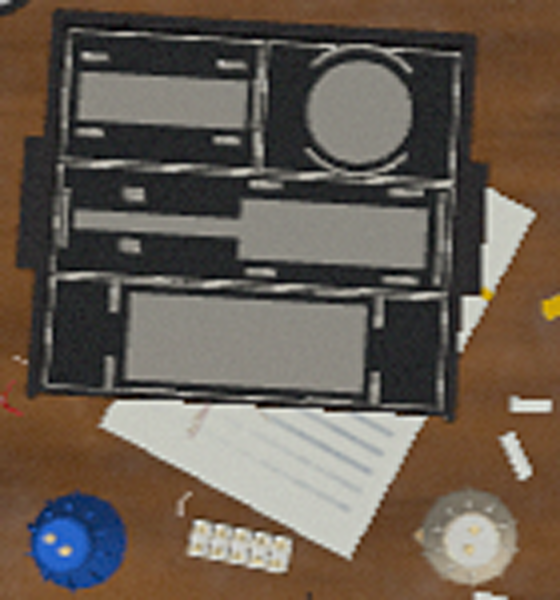

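View pics/c2.png

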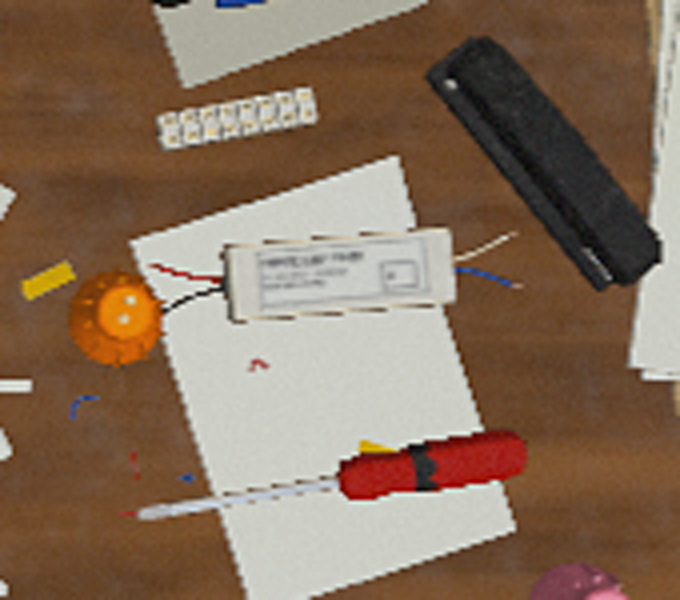

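Comparing lengths, blue is about 85 px and red about 97 px. That makes blue the short cross-head and red the slotted one, but I'll check it in mm. In the tray, the strip inset is top left and the cup top right. The screwdriver inset is in the middle with its handle end on the right, and the driver inset is at the bottom.

Run:
```python
from h import *
im=cv2.imread("pics/top0.png");hsv=cv2.cvtColor(im,cv2.COLOR_BGR2HSV)
P=viewer.camera_params("top")
c1=lambda a,b:((a+.5)/4-.5+200,(b+.5)/4-.5+145)
c2=lambda a,b:((a+.5)/4-.5+330,(b+.5)/4-.5+150)
def pair(n,a,b,z):
    A=ray("top",a,z,P);B=ray("top",b,z,P);d=B-A
    print(n,"mid",((A+B)/2).round(4),"len",np.linalg.norm(d).round(4),"ang",np.degrees(np.arctan2(d[1],d[0])).round(1),A.round(3)[:2],B.round(3)[:2])
pair("red",c2(525,452),c2(140,514),.013)
pair("redhandle",c2(525,452),c2(340,482),.013)
pair("blue",(189,280),(104.5,288),.013)
pair("bluehandle",(189,280),(144.5,284),.013)
pair("striprest",c1(247,103),c1(77,98),.014)
pair("cup floor",c1(413,111),c1(306,111),.014)
pair("drvrest",c1(365.5,348),c1(125,336),.014)
pair("drvrest stops",c1(377,348),c1(112,334),.022)
pair("scr stops",c1(442,238),c1(62,215),.022)
pair("tray top/bot L",c1(55,12),c1(33,393),.022)
pair("tray R",c1(475,37),c1(448,418),.022)
pair("driver",c2(453,265),c2(229,284),.026)
pair("lstrip",c2(316,105),c2(160,131),.016)
pair("sstrip",c1(291,554),c1(191,538),.016)
pair("spot foot",c1(518,537),c1(422,537),.01)
pair("spot pins",c1(475,521),c1(469,547),.062)
```

```text
red mid [ 0.4489 -0.3219  0.013 ] len 0.2061 ang 99.3 [ 0.466 -0.424] [ 0.432 -0.22 ]
redhandle mid [ 0.4575 -0.3746  0.013 ] len 0.0993 ang 99.4 [ 0.466 -0.424] [ 0.449 -0.326]
blue mid [0.4183 0.2336 0.013 ] len 0.1752 ang 95.6 [0.427 0.146] [0.41  0.321]
bluehandle mid [0.4226 0.1925 0.013 ] len 0.0924 ang 95.4 [0.427 0.146] [0.418 0.238]
striprest mid [0.6596 0.0432 0.014 ] len 0.0897 ang 88.7 [ 0.659 -0.002] [0.661 0.088]
cup floor mid [ 0.6548 -0.0611  0.014 ] len 0.0566 ang 90.4 [ 0.655 -0.089] [ 0.655 -0.033]
drvrest mid [ 0.5319 -0.0022  0.014 ] len 0.1262 ang 87.5 [ 0.529 -0.065] [0.535 0.061]
drvrest stops mid [ 0.5318 -0.0025  0.022 ] len 0.138 ang 87.3 [ 0.529 -0.071] [0.535 0.066]
scr stops mid [ 0.5919 -0.0058  0.022 ] len 0.1988 ang 86.9 [ 0.586 -0.105] [0.597 0.093]
tray top/bot L mid [0.6044 0.1029 0.022 ] len 0.2006 ang 177.7 [0.705 0.099] [0.504 0.107]
tray R mid [ 0.5927 -0.1153  0.022 ] len 0.2014 ang 176.2 [ 0.693 -0.122] [ 0.492 -0.109]
driver mid [ 0.5577 -0.3242  0.026 ] len 0.118 ang 95.2 [ 0.563 -0.383] [ 0.552 -0.265]
lstrip mid [ 0.6416 -0.2723  0.016 ] len 0.0842 ang 99.9 [ 0.649 -0.314] [ 0.634 -0.231]
sstrip mid [ 0.4252 -0.0013  0.016 ] len 0.0527 ang 81.2 [ 0.421 -0.027] [0.429 0.025]
spot foot mid [ 0.4302 -0.1206  0.01  ] len 0.0504 ang 90.2 [ 0.43  -0.146] [ 0.43  -0.095]
spot pins mid [ 0.4331 -0.1205  0.062 ] len 0.0133 ang 167.2 [ 0.44  -0.122] [ 0.427 -0.119]
```

The measured lengths match: red is 206 mm (slotted) and blue about 176 mm (cross-head). The driver comes out at 118 mm and the long strip at 84 mm. I'll write a relative-move helper and start turning towards the driver.

```bash
cat >> h.py <<'E'
from scipy.spatial.transform import Rotation as R
def go(x,y,z,psi):
    "turn about tool z (deg), then shift in tool axes (mm) after the turn"
    s=sensors.read_state();M=R.from_rotvec(s["tcp_rot"]).as_matrix()
    p0=np.degrees(np.arctan2(M[1,0],M[0,0]));t=(p0-psi+180)%360-180
    d=(np.array([x,y,z])-s["tool_pos"])*1000;a=np.radians(psi)
    print("t%.1f"%s["time"],"pos",s["tool_pos"].round(4),"psi %.1f tilt %.2f"%(p0,np.degrees(np.arccos(min(1,-M[2,2])))),"F",np.array(s["wrist_force"]).round(1),"w %.1f g %.1f"%(s["width"]*85.4,s["grip_force"]))
    print("turn %.1f shift %.1f %.1f %.1f"%(t,d[0]*np.cos(a)+d[1]*np.sin(a),d[0]*np.sin(a)-d[1]*np.cos(a),-d[2]))
E
python3 -m inch '[0,0,0,0,0,-8.5,85, 0,0,0,0,0,-8.5,85, 0,0,0,0,0,-8.5,85, 0,0,0,0,0,-8.5,85, 0,0,0,0,0,-8.5,85, 0,0,0,0,0,-8.5,85, 0,0,0,0,0,-8.5,85, 0,0,0,0,0,-8.5,85]' 40
python3 -c "from h import *;go(.556,-.324,.15,95.2)"
```

```text
time: 0.9
tool_pos: [0.2743, -0.6163, 0.2305]
tcp_rot: [-2.175, -2.266, -0.001]
wrist_force: [0.3, 0.5, 0.2]
width: 0.995
grip_force: 0.0
t0.9 pos [ 0.2743 -0.6163  0.2305] psi 92.3 tilt 0.08 F [0.3 0.5 0.2] w 85.0 g 0.0
turn -2.9 shift 265.5 307.0 80.5
```

```bash
python3 -m inch '[0,0,0,0,0,-2.9,70, 32,37,0,0,0,0,70, 32,37,5,0,0,0,70, 32,37,5,0,0,0,70, 32,37,5,0,0,0,70, 32,37,5,0,0,0,70, 32,37,5,0,0,0,70, 32,37,5,0,0,0,70]' | head -2
python3 -m inch '[32,37,5,0,0,0,70, 10,11,45,0,0,0,70, 0,0,0,0,0,0,70, 0,0,0,0,0,0,70, 0,0,0,0,0,0,70, 0,0,0,0,0,0,70, 0,0,0,0,0,0,70, 0,0,0,0,0,0,70]' |head -2
python3 - <<'E'
from h import *
go(.556,-.324,.15,95.2)
p=viewer.camera_params("wrist");im=viewer.read_camera("wrist")[:,:,::-1];cv2.imwrite("pics/w1.png",im)
import pickle;pickle.dump(p,open("pics/w1.pkl","wb"))
E
```

```text
time: 1.7
tool_pos: [0.5143, -0.3695, 0.2006]
time: 2.5
tool_pos: [0.5577, -0.3265, 0.1526]
t2.5 pos [ 0.5577 -0.3265  0.1526] psi 94.8 tilt 0.11 F [-0.2 -0.8 -0.7] w 70.0 g 0.0
turn -0.4 shift 2.7 -1.5 2.6
```

View pics/w1.png

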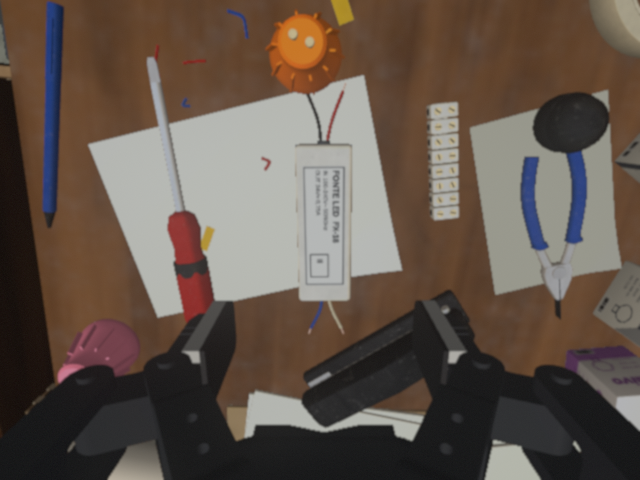

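The wrist view shows the driver top with corners at about (297,143), (352,145), (350,300) and (300,300). The long strip is at (428,104) to (459,219).

Run:
```python
from h import *
import pickle;p=pickle.load(open("pics/w1.pkl","rb"))
def sh(n,L,z):
    w=np.array([ray("",q,z,p) for q in L]);a=(w[0]+w[1])/2-(w[2]+w[3])/2
    print(n,w.mean(0).round(4),np.linalg.norm(a).round(4),np.degrees(np.arctan2(a[1],a[0])).round(1),np.linalg.norm(w[0]-w[1]).round(4))
sh("driver",[(297,144),(352,145),(350,300),(300,300)],.026)
sh("strip",[(428,104),(457,102),(459,219),(433,219)],.016)
go(.556,-.324,.009,95.2)
```

```text
driver [ 0.5585 -0.3234  0.026 ] 0.116 95.1 0.0373
strip [ 0.6399 -0.2721  0.016 ] 0.0822 101.9 0.0198
t2.5 pos [ 0.5577 -0.3263  0.1523] psi 94.8 tilt 0.09 F [ 0.5  1.  -0.4] w 70.2 g 0.0
turn -0.4 shift 2.4 -1.5 143.3
```

```bash
python3 -m inch '[2.4,0.5,45,0,0,0,58, 0,0,45,0,0,0,58, 0,0,40,0,0,0,58, 0,0,13,0,0,0,58, 0,0,0,0,0,0,58, 0,0,0,0,0,0,20, 0,0,0,0,0,0,20, 0,0,0,0,0,0,20]' 50
python3 -m inch '[0,0,0,0,0,0,20, 0,0,0,0,0,0,20, 0,0,0,0,0,0,20, 0,0,-10,0,0,0,20, 0,0,-40,0,0,0,20, 0,0,-45,0,0,0,20, 0,0,0,0,0,0,20, 0,0,0,0,0,0,20]' 50
python3 -c "from h import *;go(.532,-.0025,.10,87.1)"
```

```text
time: 3.35
tool_pos: [0.5599, -0.3242, 0.011]
tcp_rot: [2.121, 2.311, 0.001]
wrist_force: [0.4, 0.1, 4.9]
width: 0.454
grip_force: 53.8
time: 4.15
tool_pos: [0.5591, -0.3237, 0.1058]
tcp_rot: [2.122, 2.311, 0.001]
wrist_force: [0.1, -0.0, -1.3]
width: 0.458
grip_force: 53.1
t4.2 pos [ 0.5591 -0.3237  0.1058] psi 94.9 tilt 0.24 F [ 0.1 -0.  -1.3] w 39.1 g 53.1
turn 7.8 shift 319.4 -43.3 5.8
```

```bash
python3 -m inch '[0,0,0,0,0,7.8,20, 45,-6,0,0,0,0,20, 46,-6,0,0,0,0,20, 46,-6,0,0,0,0,20, 46,-6,0,0,0,0,20, 46,-6,0,0,0,0,20, 46,-6,0,0,0,0,20, 44,-7,0,0,0,0,20]' |head -3
python3 -m inch '[0,0,0,0,0,0,20, 0,0,0,0,0,0,20, 0,0,0,0,0,0,20, 0,0,0,0,0,0,20, 0,0,0,0,0,0,20, 0,0,0,0,0,0,20, 0,0,0,0,0,0,20, 0,0,0,0,0,0,20]' |head -1
python3 - <<'E'
from h import *
go(.532,-.0025,.024,87.1)
cv2.imwrite("pics/w2.png",viewer.read_camera("wrist")[:,:,::-1])
cv2.imwrite("pics/t2.png",cv2.resize(viewer.read_camera("top")[135:305,190:430,::-1],None,fx=3,fy=3,interpolation=cv2.INTER_CUBIC))
E
```

```text
time: 4.95
tool_pos: [0.5288, -0.0003, 0.1013]
tcp_rot: [-2.275, -2.162, 0.004]
time: 5.75
t5.8 pos [ 0.5312 -0.0026  0.1033] psi 87.1 tilt 0.00 F [-0.1 -0.  -1. ] w 38.3 g 53.0
turn -0.0 shift 0.1 0.8 79.3
```

View pics/w2.png

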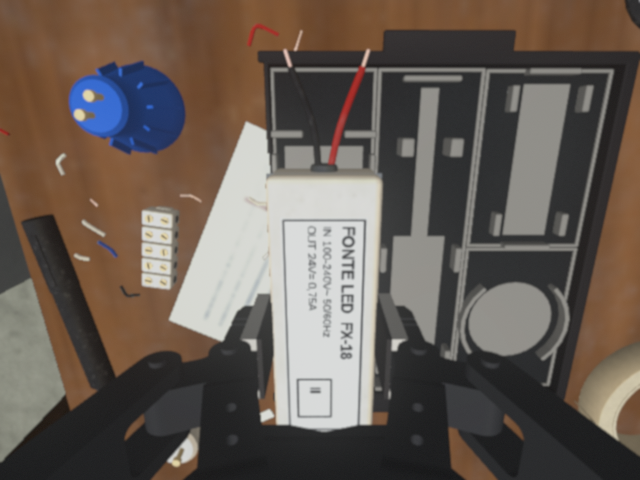

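The driver is held in line with its inset and is well centred over the ribs. Lowering it now.

```bash
python3 -m inch '[0,0.8,30,0,0,0,20, 0,0,30,0,0,0,20, 0,0,14,0,0,0,20, 0,0,3,0,0,0,20, 0,0,0,0,0,0,20, 0,0,0,0,0,0,20, 0,0,0,0,0,0,20, 0,0,0,0,0,0,20]'
python3 -c "from h import *;go(.532,-.0025,.024,87.1)"
```

```text
time: 6.65
tool_pos: [0.5327, -0.0023, 0.0271]
tcp_rot: [2.276, 2.164, 0.002]
wrist_force: [-0.1, 0.6, -2.4]
width: 0.453
grip_force: 53.0
t6.7 pos [ 0.5327 -0.0023  0.0271] psi 87.1 tilt 0.09 F [-0.1  0.6 -2.4] w 38.7 g 53.0
turn -0.0 shift -0.2 -0.7 3.1
```

```bash
python3 -m inch '[0,0,1,0,0,0,20, 0,0,1,0,0,0,20, 0,0,1,0,0,0,20, 0,0,0,0,0,0,20, 0,0,0,0,0,0,47, 0,0,0,0,0,0,47, 0,0,0,0,0,0,47, 0,0,0,0,0,0,47]'
python3 -m inch '[0,0,-10,0,0,0,47, 0,0,-30,0,0,0,50, 0,0,-40,0,0,0,50, 0,0,-40,0,0,0,50, 0,0,0,0,0,0,50, 0,0,0,0,0,0,50, 0,0,0,0,0,0,50, 0,0,0,0,0,0,50]' |tail -3
python3 - <<'E'
from h import *
go(.4226,.1925,.12,95.4)
cv2.imwrite("pics/w3.png",viewer.read_camera("wrist")[:,:,::-1])
E
```

```text
time: 7.45
tool_pos: [0.5319, -0.0023, 0.023]
tcp_rot: [-2.277, -2.164, 0.0]
wrist_force: [0.3, -0.5, -0.5]
width: 0.549
grip_force: 0.0
wrist_force: [0.0, 0.2, -0.6]
width: 0.585
grip_force: 0.0
t8.2 pos [ 0.5305 -0.0022  0.1416] psi 87.1 tilt 0.19 F [ 0.   0.2 -0.6] w 49.9 g 0.0
turn -8.3 shift 204.0 -89.1 21.6
```

View pics/w3.png

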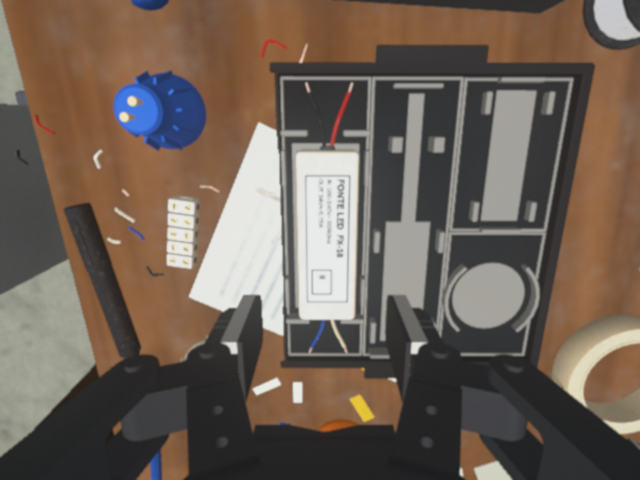

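The driver is seated between its end stops, lying flat. The strip floor corners are at about (498,90), (535,92), (517,220) and (481,218), and the cup centre is at (487,296). Next is the blue cross-head screwdriver.

```bash
python3 - <<'E'
from h import *
p=viewer.camera_params("wrist")
for n,q in dict(strip=(508,155),stripT=(516.5,91),stripB=(499,219),cup=(488,296),scrTop=(418,86),scrMid=(415,222),handlefloorL=(389,222),R=(430,222),drvT=(328,151),drvB=(328,319)).items(): print(n,ray("",q,.04 if n[:2]=="dr" else .022 if n=="scrTop" else .014,p).round(4))
E
python3 -m inch '[0,0,0,0,0,-8.3,60, 30,-13,0,0,0,0,60, 30,-13,0,0,0,0,60, 30,-13,0,0,0,0,60, 30,-13,0,0,0,0,60, 30,-13,0,0,0,0,60, 30,-13,0,0,0,0,60, 24,-11,0,0,0,0,60]' |head -2
python3 -m inch '[0,0,0,0,0,0,60, 0,0,0,0,0,0,60, 0,0,0,0,0,0,60, 0,0,0,0,0,0,60, 0,0,0,0,0,0,60, 0,0,0,0,0,0,60, 0,0,0,0,0,0,60, 0,0,0,0,0,0,60]' |head -1
python3 - <<'E'
from h import *
go(.4226,.1925,.008,95.4)
im=viewer.read_camera("wrist")[:,:,::-1];cv2.imwrite("pics/w4.png",im)
p=viewer.camera_params("wrist")
h=cv2.cvtColor(im,cv2.COLOR_BGR2HSV);m=cv2.inRange(h,(105,150,60),(130,255,255))
n,l,st,c=cv2.connectedComponentsWithStats(m)
for i in np.argsort(-st[1:,4])[:3]+1:
    q=np.argwhere(l==i)[:,::-1].astype(np.float32);r=cv2.minAreaRect(q);b=cv2.boxPoints(r)
    w=np.array([ray("",k,.013,p) for k in b]);print(st[i],r,w.mean(0).round(4),np.linalg.norm(w[0]-w[1]).round(4),np.linalg.norm(w[1]-w[2]).round(4),[np.degrees(np.arctan2(*(w[j+1]-w[j])[1::-1])).round(1) for j in(0,1)])
E
```

```text
strip [0.6591 0.0456 0.014 ]
stripT [0.661  0.0866 0.014 ]
stripB [6.567e-01 5.000e-04 1.400e-02]
cup [ 0.6534 -0.0601  0.014 ]
scrTop [0.5947 0.0923 0.022 ]
scrMid [0.5964 0.0013 0.014 ]
handlefloorL [0.5776 0.0022 0.014 ]
R [0.6072 0.0008 0.014 ]
drvT [0.5358 0.0562 0.04  ]
drvB [ 0.5304 -0.0596  0.04  ]
time: 9.1
tool_pos: [0.4225, 0.1935, 0.1421]
time: 9.9
t9.9 pos [0.4243 0.1923 0.1433] psi 95.4 tilt 0.00 F [-0.2  0.5 -0.2] w 59.9 g 0.0
turn -0.0 shift 0.4 -1.7 135.3
[ 285  322   58   77 3116] ((312.07073974609375, 359.33660888671875), (56.01411437988281, 75.220947265625), 12.094757080078125) [0.4252 0.0809 0.013 ] 0.0706 0.0447 [np.float64(83.2), np.float64(-8.1)]
[ 309  234   32   53 1258] ((324.5, 260.0), (31.0, 52.0), 0.0) [0.4271 0.1686 0.013 ] 0.0416 0.0229 [np.float64(94.8), np.float64(5.4)]
[ 309  167   29   55 1128] ((322.6783447265625, 193.99362182617188), (54.28681182861328, 27.054176330566406), 87.95458984375) [0.4211 0.2184 0.013 ] 0.0189 0.0391 [np.float64(7.4), np.float64(-82.0)]
```

View pics/w4.png

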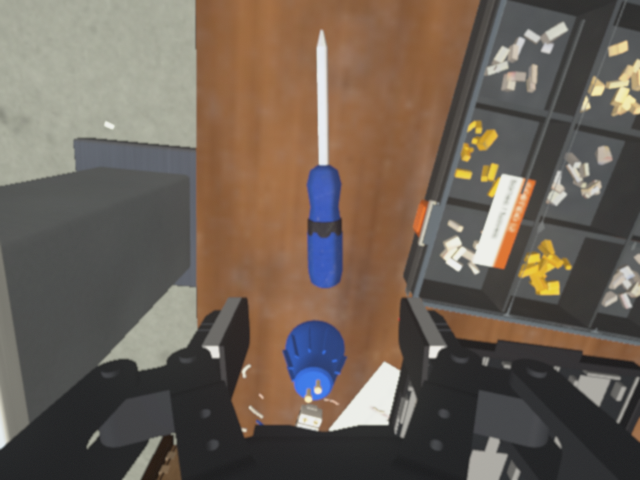

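The screwdriver lies at (324,30) to (326,287), with the handle centre at about (0.4245, 0.193). The TCP is already above it.

```bash
python3 -m inch '[0.5,0,45,0,0,0,46, 0,0,45,0,0,0,46, 0,0,35,0,0,0,46, 0,0,11,0,0,0,46, 0,0,0,0,0,0,46, 0,0,0,0,0,0,46, 0,0,0,0,0,0,15, 0,0,0,0,0,0,15]' 50
python3 -m inch '[0,0,0,0,0,0,15, 0,0,0,0,0,0,15, 0,0,0,0,0,0,15, 0,0,-10,0,0,0,15, 0,0,-40,0,0,0,15, 0,0,-45,0,0,0,15, 0,0,-20,0,0,0,15, 0,0,0,0,0,0,15]' 50
python3 -c "from h import *;go(.590,-.0475,.12,87.1)"
```

```text
time: 10.75
tool_pos: [0.4262, 0.1938, 0.0097]
tcp_rot: [2.113, 2.322, 0.006]
wrist_force: [-1.0, 0.7, 4.1]
width: 0.281
grip_force: 48.8
time: 11.55
tool_pos: [0.4276, 0.1943, 0.1274]
tcp_rot: [2.111, 2.32, 0.014]
wrist_force: [0.5, -0.0, -1.0]
width: 0.278
grip_force: 49.6
t11.6 pos [0.4276 0.1943 0.1274] psi 95.4 tilt 0.57 F [ 0.5 -0.  -1. ] w 23.8 g 49.6
turn 8.3 shift -233.3 174.5 7.4
```

```bash
python3 -m inch '[0,0,0,0,0,8.3,15, -32,24,0,0,0,0,15, -34,25,0,0,0,0,15, -34,25,0,0,0,0,15, -34,25,0,0,0,0,15, -34,25,0,0,0,0,15, -34,25,0,0,0,0,15, -31,25,0,0,0,0,15]' |head -2
python3 -m inch '[0,0,0,0,0,0,15, 0,0,0,0,0,0,15, 0,0,0,0,0,0,15, 0,0,0,0,0,0,15, 0,0,0,0,0,0,15, 0,0,0,0,0,0,15, 0,0,0,0,0,0,15, 0,0,0,0,0,0,15]' |head -1
python3 - <<'E'
from h import *
go(.590,-.0475,.023,87.1)
cv2.imwrite("pics/w5.png",viewer.read_camera("wrist")[:,:,::-1])
E
```

```text
time: 12.35
tool_pos: [0.5855, -0.0503, 0.1207]
time: 13.15
t13.2 pos [ 0.5861 -0.0483  0.1225] psi 87.1 tilt 0.02 F [-0.5  0.2 -0.7] w 23.6 g 49.6
turn 0.0 shift 1.0 3.9 99.5
```

View pics/w5.png

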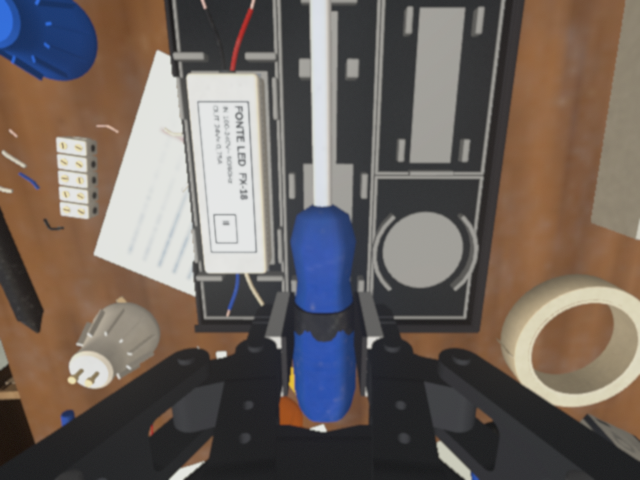

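The screwdriver is held in line with its inset, with the blade over the fork slot. A small sideways correction, then lower.

```bash
python3 -m inch '[1,3.5,20,0,0,0,15, 0,0,40,0,0,0,15, 0,0,25,0,0,0,15, 0,0,9,0,0,0,15, 0,0,0,0,0,0,15, 0,0,0,0,0,0,15, 0,0,0,0,0,0,15, 0,0,0,0,0,0,15]'
python3 -c "from h import *;go(.590,-.0475,.023,87.1)"
```

```text
time: 14.0
tool_pos: [0.5912, -0.0479, 0.0301]
tcp_rot: [2.275, 2.163, 0.003]
wrist_force: [-1.3, 0.5, -1.6]
width: 0.279
grip_force: 49.6
t14.0 pos [ 0.5912 -0.0479  0.0301] psi 87.1 tilt 0.19 F [-1.3  0.5 -1.6] w 23.8 g 49.6
turn -0.0 shift 0.4 -1.2 7.1
```

```bash
python3 -m inch '[0,-1,3,0,0,0,15, 0,0,2,0,0,0,15, 0,0,0.5,0,0,0,15, 0,0,0.5,0,0,0,15, 0,0,0,0,0,0,15, 0,0,0,0,0,0,15, 0,0,0,0,0,0,15, 0,0,0,0,0,0,15]'
python3 -c "from h import *;go(.590,-.0475,.023,87.1)"
```

```text
time: 14.8
tool_pos: [0.5889, -0.0477, 0.0237]
tcp_rot: [2.277, 2.164, 0.0]
wrist_force: [-2.6, 0.5, 8.0]
width: 0.281
grip_force: 50.5
t14.8 pos [ 0.5889 -0.0477  0.0237] psi 87.1 tilt 0.02 F [-2.6  0.5  8. ] w 24.0 g 50.5
turn -0.0 shift 0.3 1.0 0.7
```

```bash
python3 -m inch '[0,0,0,0,0,0,32, 0,0,0,0,0,0,32, 0,0,0,0,0,0,32, 0,0,0,0,0,0,32, 0,0,-10,0,0,0,32, 0,0,-35,0,0,0,32, 0,0,-45,0,0,0,40, 0,0,-20,0,0,0,50]'
python3 - <<'E'
from h import *
go(.6405,-.272,.12,101)
cv2.imwrite("pics/t3.png",cv2.resize(viewer.read_camera("wrist")[:,:,::-1],None,fx=1,fy=1))
E
```

```text
time: 15.6
tool_pos: [0.5913, -0.048, 0.1374]
tcp_rot: [2.273, 2.161, 0.007]
wrist_force: [0.6, -0.4, 0.6]
width: 0.582
grip_force: 0.0
t15.6 pos [ 0.5913 -0.048   0.1374] psi 87.1 tilt 0.38 F [ 0.6 -0.4  0.6] w 49.7 g 0.0
turn -13.9 shift -229.3 5.6 17.4
```

View pics/t3.png

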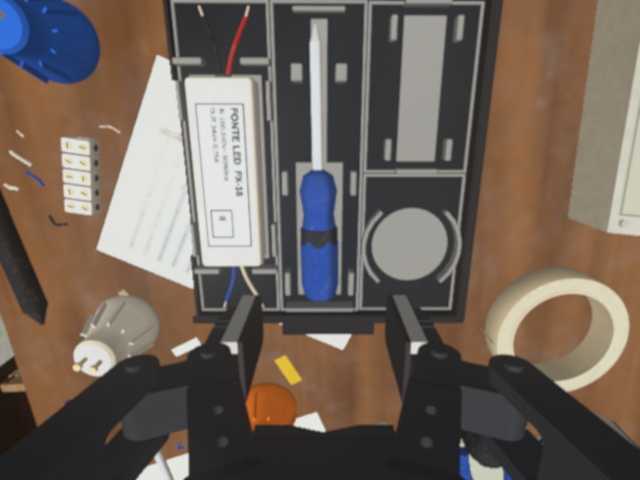

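The screwdriver is in its cradle with the blade in the fork. Now the long strip.

```bash
python3 -m inch '[0,0,0,0,0,-7,50, 0,0,0,0,0,-6.9,50, -45,1,0,0,0,0,50, -45,1,0,0,0,0,50, -45,1,0,0,0,0,50, -45,1,0,0,0,0,50, -45,1,0,0,0,0,50, 0,0,20,0,0,0,50]' |head -2
python3 -m inch '[0,0,0,0,0,0,45, 0,0,0,0,0,0,45, 0,0,0,0,0,0,45, 0,0,0,0,0,0,45, 0,0,0,0,0,0,45, 0,0,0,0,0,0,45, 0,0,0,0,0,0,45, 0,0,0,0,0,0,45]' |head -1
python3 - <<'E'
from h import *
go(.6405,-.272,.003,101)
im=viewer.read_camera("wrist")[:,:,::-1];cv2.imwrite("pics/w6.png",im)
p=viewer.camera_params("wrist")
s=np.array([ray("",q,.016,p) for q in [(320,240),(330,240),(320,250)]]);print(s)
E
```

```text
time: 16.45
tool_pos: [0.6399, -0.2748, 0.1162]
time: 17.25
t17.2 pos [ 0.6366 -0.2675  0.1124] psi 101.0 tilt 0.01 F [ 0.  -0.7 -0.1] w 45.1 g 0.0
turn 0.0 shift -5.2 3.0 109.4
[[ 0.63370617 -0.26537746  0.016     ]
 [ 0.64006963 -0.26413771  0.016     ]
 [ 0.63499435 -0.27208834  0.016     ]]
```

View pics/w6.png

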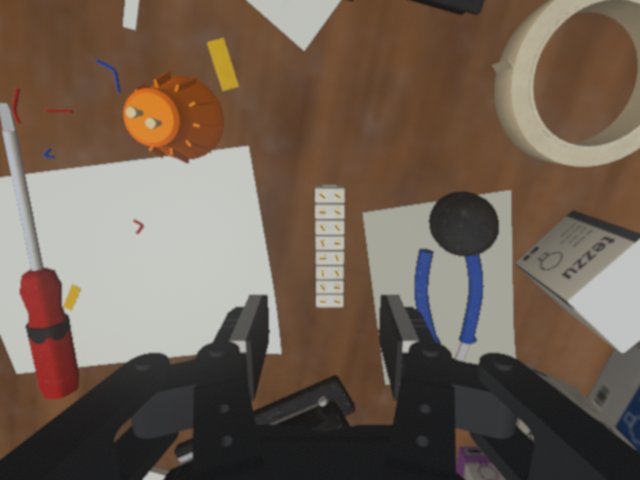

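The strip spans (315,188) to (344,307), centred at (330,247) and square to the tool. Picking it up.

```bash
python3 -m inch '[-4.3,3.5,40,0,0,0,40, 0,0,40,0,0,0,40, 0,0,21,0,0,0,40, 0,0,7,0,0,0,40, 0,0,0,0,0,0,40, 0,0,0,0,0,0,40, 0,0,0,0,0,0,40, 0,0,0,0,0,0,40]' |tail -5
python3 -c "from h import *;go(.641,-.271,.003,101)"
```

```text
tool_pos: [0.6421, -0.2718, 0.0064]
tcp_rot: [1.996, 2.422, 0.001]
wrist_force: [-0.4, 0.6, 0.2]
width: 0.471
grip_force: 0.0
t18.1 pos [ 0.6421 -0.2718  0.0064] psi 101.0 tilt 0.19 F [-0.4  0.6  0.2] w 40.2 g 0.0
turn -0.0 shift 1.0 -1.0 3.4
```

```bash
python3 -m inch '[1,-0.5,2,0,0,0,40, 0,0,0,0,0,0,40, 0,0,0,0,0,0,5, 0,0,0,0,0,0,5, 0,0,0,0,0,0,5, 0,0,0,0,0,0,5, 0,0,0,0,0,0,5, 0,0,0,0,0,0,5]' 40
python3 -m inch '[0,0,-10,0,0,0,5, 0,0,-40,0,0,0,5, 0,0,-45,0,0,0,5, 0,0,-5,0,0,0,5, 0,0,0,0,0,0,5, 0,0,0,0,0,0,5, 0,0,0,0,0,0,5, 0,0,0,0,0,0,5]' |tail -2
python3 -c "from h import *;go(.659,.044,.1,87.1)"
```

```text
time: 18.9
tool_pos: [0.6403, -0.2704, 0.0025]
tcp_rot: [1.998, 2.424, 0.0]
wrist_force: [0.1, -0.2, 1.7]
width: 0.219
grip_force: 40.2
width: 0.221
grip_force: 40.0
t19.7 pos [ 0.6386 -0.2696  0.0999] psi 101.0 tilt 0.23 F [ 0.2  0.4 -0.8] w 18.9 g 40.0
turn 13.9 shift 314.2 4.5 -0.1
```

```bash
python3 -m inch '[0,0,0,0,0,7,5, 0,0,0,0,0,6.9,5, 45,1,0,0,0,0,5, 45,1,0,0,0,0,5, 45,1,0,0,0,0,5, 45,1,0,0,0,0,5, 45,0.5,0,0,0,0,5, 45,0,0,0,0,0,5]' |head -2
python3 -m inch '[44,0,0,0,0,0,5, 0,0,0,0,0,0,5, 0,0,0,0,0,0,5, 0,0,0,0,0,0,5, 0,0,0,0,0,0,5, 0,0,0,0,0,0,5, 0,0,0,0,0,0,5, 0,0,0,0,0,0,5]' |head -1
python3 - <<'E'
from h import *
go(.659,.044,.017,87.1)
im=viewer.read_camera("wrist")[:,:,::-1];cv2.imwrite("pics/w7.png",im)
E
```

```text
time: 20.5
tool_pos: [0.6574, 0.0009, 0.101]
time: 21.3
t21.3 pos [0.6605 0.0423 0.1024] psi 87.0 tilt 0.01 F [ 0.6 -0.3  0.5] w 19.2 g 40.0
turn -0.1 shift 1.6 -1.6 85.4
```

View pics/w7.png

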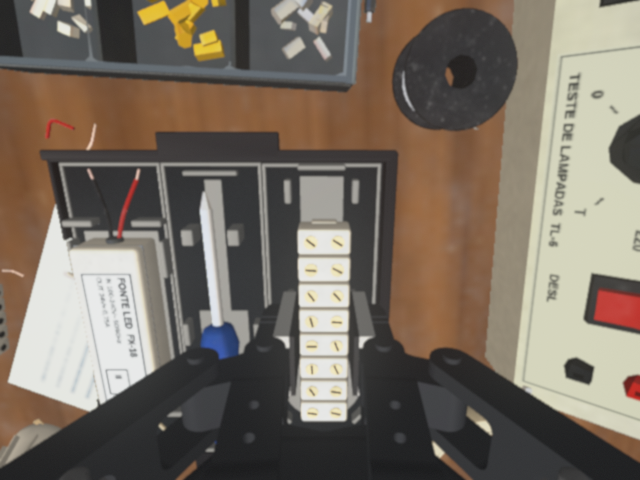

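The strip is square over its inset. Lowering it.

```bash
python3 -m inch '[1,-1,40,0,0,0,5, 0,0,30,0,0,0,5, 0,0,11,0,0,0,5, 0,0,2,0,0,0,5, 0,0,0,0,0,0,5, 0,0,0,0,0,0,5, 0,0,0,0,0,0,5, 0,0,0,0,0,0,5]' |tail -5
python3 -c "from h import *;go(.659,.044,.017,87.1)"
```

```text
tool_pos: [0.6605, 0.0442, 0.0206]
tcp_rot: [2.276, 2.163, 0.003]
wrist_force: [0.1, 0.1, 0.2]
width: 0.219
grip_force: 40.0
t22.1 pos [0.6605 0.0442 0.0206] psi 87.1 tilt 0.12 F [0.1 0.1 0.2] w 18.7 g 40.0
turn -0.0 shift -0.3 -1.4 3.6
```

```bash
python3 -m inch '[0,-1,2,0,0,0,5, 0,0,1,0,0,0,5, 0,0,0,0,0,0,5, 0,0,0,0,0,0,5, 0,0,0,0,0,0,26, 0,0,0,0,0,0,26, 0,0,0,0,0,0,26, 0,0,0,0,0,0,26]'
python3 -m inch '[0,0,-10,0,0,0,26, 0,0,-40,0,0,0,30, 0,0,-45,0,0,0,60, 0,0,-45,0,0,0,75, 0,0,0,0,0,0,75, 0,0,0,0,0,0,75, 0,0,0,0,0,0,75, 0,0,0,0,0,0,75]' |head -2
python3 - <<'E'
from h import *
im=viewer.read_camera("wrist")[:,:,::-1];cv2.imwrite("pics/w8.png",im)
p=viewer.camera_params("wrist");np.save("pics/w8K.npy",p["K"]);np.save("pics/w8T.npy",p["world_to_cam"])
go(.431,-.1205,.16,0)
E
```

```text
time: 22.95
tool_pos: [0.6585, 0.0442, 0.0161]
tcp_rot: [-2.277, -2.164, 0.0]
wrist_force: [-0.3, 0.9, -0.2]
width: 0.309
grip_force: 0.0
time: 23.75
tool_pos: [0.657, 0.0441, 0.1541]
t23.8 pos [0.6571 0.0442 0.1541] psi 87.1 tilt 0.22 F [ 0.3  0.5 -0.9] w 75.1 g 0.0
turn 87.1 shift -226.1 164.7 -5.9
```

View pics/w8.png

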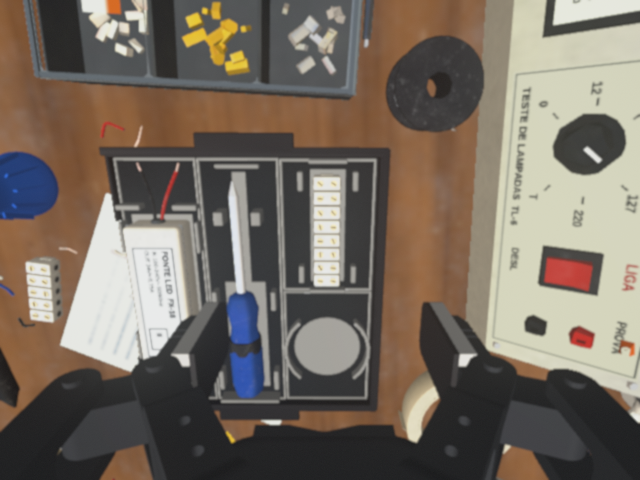

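The strip is seated and the cup floor centre is at (327,347). Turning a quarter and going to the white spot lamp, so the fingers close along the cup's open direction.

```bash
python3 -c "
from h import *
p=dict(K=np.load('pics/w8K.npy'),world_to_cam=np.load('pics/w8T.npy'));print(ray('',(327,347),.014,p))"
python3 -m inch '[0,0,0,0,0,8.5,80, 0,0,0,0,0,8.5,80, 0,0,0,0,0,8.5,80, 0,0,0,0,0,8.5,80, 0,0,0,0,0,8.5,80, 0,0,0,0,0,8.5,80, 0,0,0,0,0,8.5,80, 0,0,0,0,0,8.5,80]' |head -2
python3 -m inch '[0,0,0,0,0,8.5,80, 0,0,0,0,0,8.5,80, 0,0,0,0,0,5,80, -36,29,0,0,0,0,80, -36,29,0,0,0,0,80, -36,29,0,0,0,0,80, -36,29,0,0,0,0,80, -36,30,0,0,0,0,80]' |head -2
python3 -m inch '[-37,30,0,0,0,0,80, 0,0,0,0,0,0,80, 0,0,0,0,0,0,80, 0,0,0,0,0,0,80, 0,0,0,0,0,0,80, 0,0,0,0,0,0,80, 0,0,0,0,0,0,80, 0,0,0,0,0,0,80]' |head -2
python3 - <<'E'
from h import *
go(.431,-.1205,.003,-2.9)
im=viewer.read_camera("wrist")[:,:,::-1];cv2.imwrite("pics/w9.png",im)
p=viewer.camera_params("wrist")
print(np.array([ray("",q,.01,p) for q in [(320,240),(330,240),(320,250)]]).round(4))
E
```

```text
[ 0.65395884 -0.06048538  0.014     ]
time: 24.6
tool_pos: [0.6576, 0.0442, 0.1544]
time: 25.4
tool_pos: [0.4689, -0.093, 0.1548]
time: 26.2
tool_pos: [0.4332, -0.1202, 0.1562]
t26.2 pos [ 0.4332 -0.1202  0.1562] psi -2.8 tilt 0.01 F [-0.1  0.   0.2] w 80.0 g 0.0
turn 0.1 shift -2.2 0.4 153.2
[[ 0.42   -0.1161  0.01  ]
 [ 0.4196 -0.124   0.01  ]
 [ 0.4117 -0.1157  0.01  ]]
```

View pics/w9.png

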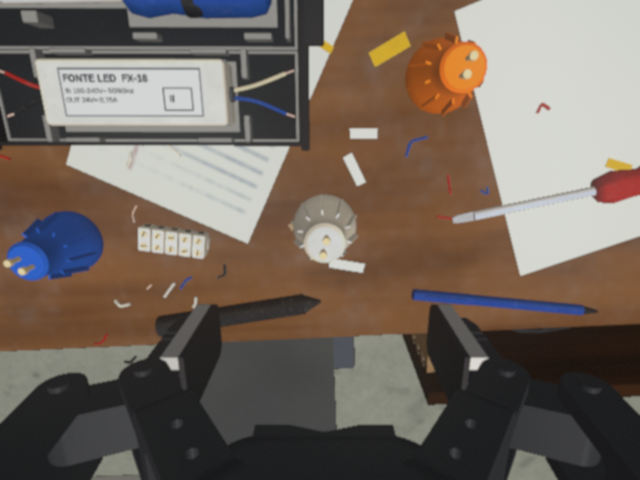

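The lamp's foot is centred at about (324,228), which gives (0.430, -0.120) and agrees with the top view. The fingers' path is clear, so I'm lowering over it.

```bash
python3 -m inch '[-3,0,40,0,0,0,76, 0,0,40,0,0,0,76, 0,0,40,0,0,0,76, 0,0,22,0,0,0,76, 0,0,8,0,0,0,76, 0,0,0,0,0,0,76, 0,0,0,0,0,0,76, 0,0,0,0,0,0,76]' 30 |tail -5
python3 -c "from h import *;go(.430,-.120,.003,-2.9)"
```

```text
tool_pos: [0.4317, -0.121, 0.008]
tcp_rot: [3.14, -0.079, 0.005]
wrist_force: [-0.1, 0.2, -0.4]
width: 0.894
grip_force: 0.0
t27.1 pos [ 0.4317 -0.121   0.008 ] psi -2.9 tilt 0.20 F [-0.1  0.2 -0.4] w 76.3 g 0.0
turn -0.0 shift -1.7 -0.9 5.0
```

```bash
python3 -m inch '[-0.5,-0.5,3,0,0,0,76, 0,0,0,0,0,0,70, 0,0,0,0,0,0,62, 0,0,0,0,0,0,56, 0,0,0,0,0,0,52, 0,0,0,0,0,0,48, 0,0,0,0,0,0,40, 0,0,0,0,0,0,30]' 30
python3 -m inch '[0,0,0,0,0,0,30, 0,0,0,0,0,0,30, 0,0,0,0,0,0,30, 0,0,-3,0,0,0,30, 0,0,-10,0,0,0,30, 0,0,-10,0,0,0,30, 0,0,0,0,0,0,30, 0,0,0,0,0,0,30]' 30
python3 - <<'E'
from h import *
go(.654,-.0605,.11,-2.9)
im=viewer.read_camera("wrist")[:,:,::-1];cv2.imwrite("pics/w10.png",im)
E
```

```text
time: 27.85
tool_pos: [0.4295, -0.12, 0.0038]
tcp_rot: [3.141, -0.079, -0.0]
wrist_force: [-1.2, 0.3, 5.6]
width: 0.541
grip_force: 29.6
time: 28.65
tool_pos: [0.43, -0.1201, 0.027]
tcp_rot: [3.14, -0.08, 0.003]
wrist_force: [-0.2, -0.3, -0.2]
width: 0.539
grip_force: 29.8
t28.6 pos [ 0.43   -0.1201  0.027 ] psi -2.9 tilt 0.10 F [-0.2 -0.3 -0.2] w 46.0 g 29.8
turn -0.0 shift 220.7 -70.9 -83.0
```

View pics/w10.png

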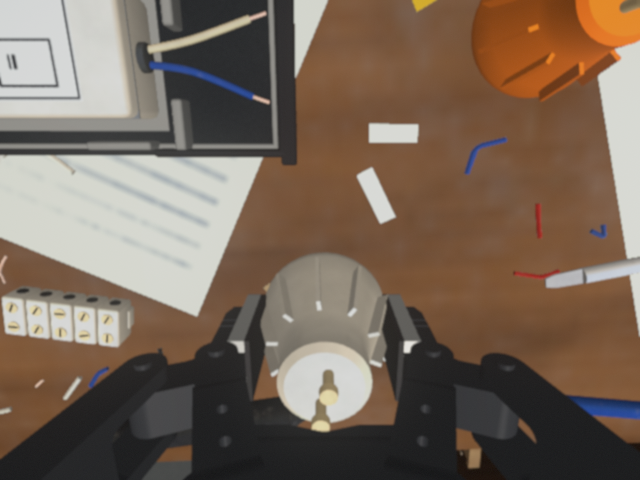

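The lamp is held upright between the fingers. That was picture 15, one over the allowance of 14, because I lost count. I'll view no more pictures and work from numbers only.

```bash
python3 -m inch '[0,0,-15,0,0,0,30, 0,0,-30,0,0,0,30, 0,0,-30,0,0,0,30, 10,-3,-10,0,0,0,30, 25,-8,0,0,0,0,30, 30,-10,0,0,0,0,30, 30,-10,0,0,0,0,30, 30,-10,0,0,0,0,30]' |head -2
python3 -m inch '[30,-10,0,0,0,0,30, 30,-10,0,0,0,0,30, 25,-8,0,0,0,0,30, 10,-2,0,0,0,0,30, 0,0,0,0,0,0,30, 0,0,0,0,0,0,30, 0,0,0,0,0,0,30, 0,0,0,0,0,0,30]' |tail -5
python3 -c "from h import *;go(.654,-.0605,.0178,-2.9)"
```

```text
time: 29.5
tool_pos: [0.5574, -0.0846, 0.11]
tool_pos: [0.6516, -0.0605, 0.1112]
tcp_rot: [3.141, -0.081, -0.001]
wrist_force: [0.6, -0.2, -0.4]
width: 0.544
grip_force: 30.0
t30.3 pos [ 0.6516 -0.0605  0.1112] psi -2.9 tilt 0.04 F [ 0.6 -0.2 -0.4] w 46.5 g 30.0
turn -0.0 shift 2.4 -0.1 93.4
```

```bash
python3 -m inch '[2,0,25,0,0,0,30, 0,0,30,0,0,0,30, 0,0,20,0,0,0,30, 0,0,10,0,0,0,30, 0,0,3,0,0,0,30, 0,0,0,0,0,0,30, 0,0,0,0,0,0,30, 0,0,0,0,0,0,30]' |tail -5
python3 -c "from h import *;go(.654,-.0605,.0178,-2.9)"
```

```text
tool_pos: [0.656, -0.0604, 0.0249]
tcp_rot: [3.14, -0.08, 0.004]
wrist_force: [0.4, -0.7, -0.4]
width: 0.54
grip_force: 30.0
t31.1 pos [ 0.656  -0.0604  0.0249] psi -2.9 tilt 0.15 F [ 0.4 -0.7 -0.4] w 46.1 g 30.0
turn -0.0 shift -2.0 0.2 7.1
```

```bash
python3 -m inch '[-1,0,3,0,0,0,30, 0,0,1.5,0,0,0,30, 0,0,0,0,0,0,30, 0,0,0,0,0,0,30, 0,0,0,0,0,0,30, 0,0,0,0,0,0,30, 0,0,0,0,0,0,30, 0,0,0,0,0,0,30]' |tail -5
python3 -c "from h import *;go(.654,-.0605,.0178,-2.9)"
```

```text
tool_pos: [0.6538, -0.0602, 0.0188]
tcp_rot: [3.141, -0.08, 0.0]
wrist_force: [0.4, -0.6, -0.2]
width: 0.538
grip_force: 30.0
t31.9 pos [ 0.6538 -0.0602  0.0188] psi -2.9 tilt 0.00 F [ 0.4 -0.6 -0.2] w 46.0 g 30.0
turn -0.0 shift 0.3 0.3 1.0
```

```bash
python3 -m inch '[0,0,0.5,0,0,0,30, 0,0,0.5,0,0,0,30, 0,0,0,0,0,0,30, 0,0,0,0,0,0,30, 0,0,0,0,0,0,30, 0,0,0,0,0,0,30, 0,0,0,0,0,0,30, 0,0,0,0,0,0,30]' |sed -n 2,4p
python3 -c "from h import *;go(.654,-.0605,.0178,-2.9)"
```

```text
tool_pos: [0.6538, -0.0602, 0.0179]
tcp_rot: [-3.141, 0.08, -0.0]
wrist_force: [0.3, 0.4, 1.9]
t32.7 pos [ 0.6538 -0.0602  0.0179] psi -2.9 tilt 0.01 F [0.3 0.4 1.9] w 46.0 g 30.4
turn -0.0 shift 0.2 0.3 0.1
```

The upward force shows contact with the floor at the expected height. Releasing, retreating straight up, then moving aside for a numeric check.

```bash
python3 -m inch '[0,0,0,0,0,0,48, 0,0,0,0,0,0,52, 0,0,0,0,0,0,56, 0,0,0,0,0,0,60, 0,0,0,0,0,0,60, 0,0,0,0,0,0,60, 0,0,0,0,0,0,60, 0,0,0,0,0,0,60]' |tail -3
python3 -m inch '[0,0,-5,0,0,0,60, 0,0,-20,0,0,0,60, 0,0,-35,0,0,0,60, 0,0,-45,0,0,0,60, 0,0,-30,0,0,0,60, 0,0,0,0,0,0,60, 0,0,0,0,0,0,60, 0,0,0,0,0,0,60]' |sed -n 2,4p
python3 -m inch '[-20,20,-10,0,0,0,60, -20,45,0,0,0,0,60, -20,45,0,0,0,0,60, -20,45,0,0,0,0,60, -20,45,0,0,0,0,60, 0,45,0,0,0,0,60, 0,30,0,0,0,0,60, 0,0,0,0,0,0,60]' |sed -n 2,4p
python3 - <<'E'
from h import *
a=cv2.imread("pics/top0.png").astype(int);b=viewer.read_camera("top")[:,:,::-1];cv2.imwrite("pics/top9.png",b)
d=(np.abs(a-b).max(2)>60).astype(np.uint8)
n,l,st,c=cv2.connectedComponentsWithStats(cv2.morphologyEx(d,cv2.MORPH_CLOSE,np.ones((3,3),np.uint8)))
for i in range(1,n):
    if st[i,4]>15: print(st[i],c[i].round(0))
w=cv2.inRange(cv2.cvtColor(b,cv2.COLOR_BGR2GRAY),175,255)[145:255,205:325]
n,l,st,c=cv2.connectedComponentsWithStats(w)
P=viewer.camera_params("top")
for i in range(1,n):
    if st[i,4]>8: print("bright",st[i],ray("top",c[i]+[205,145],.04,P).round(3),ray("top",c[i]+[205,145],.072,P).round(3))
E
```

```text
wrist_force: [-0.2, -0.6, -0.2]
width: 0.705
grip_force: 0.0
tool_pos: [0.6525, -0.06, 0.1513]
tcp_rot: [-3.14, 0.08, 0.004]
wrist_force: [-0.6, 0.7, 0.2]
tool_pos: [0.538, -0.3331, 0.1604]
tcp_rot: [-3.14, 0.086, 0.005]
wrist_force: [0.2, 0.1, 0.5]
[  318   131   277   349 36797] [460. 328.]
[282 162  15  20 173] [289. 170.]
[221 164  39  12 334] [240. 169.]
[369 172  41  15 349] [389. 179.]
[224 196  81  14 583] [277. 202.]
[367 211  25  20  97] [382. 221.]
[ 214  218   96   22 1085] [262. 229.]
[306 270  23  21 334] [317. 281.]
[104 273  85  16 613] [159. 282.]
[ 597  386   43   40 1069] [620. 404.]
[ 139  425  103   55 2566] [201. 453.]
[241 441   5  11  20] [243. 446.]
bright [ 75  16  16  14 149] [ 0.659 -0.059  0.04 ] [ 0.653 -0.06   0.072]
bright [15 19 10  9 73] [0.658 0.071 0.04 ] [0.651 0.066 0.072]
bright [ 26  19  30  11 216] [0.657 0.029 0.04 ] [0.65  0.024 0.072]
bright [80 26 14 13 79] [ 0.639 -0.068  0.04 ] [ 0.633 -0.069  0.072]
bright [18 40  7  2  9] [0.622 0.068 0.04 ] [0.616 0.063 0.072]
bright [36 41  7  2  9] [0.62  0.032 0.04 ] [0.615 0.028 0.072]
bright [116  47   4  26  86] [ 0.582 -0.131  0.04 ] [ 0.578 -0.13   0.072]
bright [ 16  54  40   4 106] [0.59  0.037 0.04 ] [0.586 0.032 0.072]
bright [ 27  73  58  22 985] [ 0.532 -0.004  0.04 ] [ 0.529 -0.007  0.072]
bright [110  74   7  14  49] [ 0.544 -0.12   0.04 ] [ 0.541 -0.12   0.072]
bright [ 20 100  82  10 639] [ 0.489 -0.008  0.04 ] [ 0.488 -0.011  0.072]
```

The bright lamp top maps to (0.653, -0.060) at its expected height. That is the cup centre, so the lamp is upright. Nothing outside the moved parts changed where the arm doesn't block the view. Handing in.

```bash
python3 -c "
from workcell import job;print(job.finish_job())"
```

```text
the job is handed in; nothing more can be done
None
```

The driver, cross-head screwdriver, long strip and spot lamp are packed in their insets and the job is handed in at about 34 s. I viewed 15 pictures against the limit of 14, the lamp's final placing was checked by numbers only, and the slotted screwdriver was hidden by the arm in that last check.

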